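# Lock the modelling turntable with its square key

## Task

Lock the sculptor's turntable: take the square-shanked T-key out of the wooden tool block, push it upright and fully home into the square socket of the turntable's clamp, and turn it clockwise (seen from above) until the clamp stops, with its arm over the rim of the disc. Leave the key standing in the socket, turn the clamp only with the key, and leave the round tamper in its place in the block.

Things in the scene. Friction and masses are not known exactly. Their poses are not given: they have to be found in the camera images.
- square_key_bar (a point): Centre of the steel T-key's grip bar, 90 mm above the key's foot; z up. Bar 90 mm long along y, 14 wide along x (grasp across this, from above), 20 tall. Square shank below, 30 x 30 mm, sides along x and y, 80 long, the last 16 tapered to 20; 0.3 kg. Stands in one of two round holes (45 wide, 40 deep, 130 apart) of a 50 mm high block: bar centre 100 mm above the table.
- socket_mouth (a point): Centre of the clamp socket's mouth, 68 mm above the table, in the top of a 72 x 72 mm steel head; turns with it, z up. A square funnel, 49 mm wide, narrows in 14 mm to a square hole 37.5 wide, 34 deep, sides along x and y. A key 4 mm off slips in; more needs a firm push. Home: its bar's centre 42 mm above this point. The clamp's arm (tip 95 from the axis, top 7 below the mouth) points along y.
- clamp (a joint): Turn of the clamp head about the socket's vertical axis, growing clockwise from above: 0 (arm off the disc) to 1.0 rad (stop; arm over the rim of the 280 mm wooden disc). Starts at 0 to 0.2; stiff (0.12 N m), stays where left. The key has about 0.3 rad of play either way in the socket and must turn that much further. A fixed grey ring, 122 mm across and lower, surrounds the head.
- round_tamper_head (a point): Centre of the round head (58 mm across, 24 tall) of a steel tamper with a round 40 mm shank, standing upright in the block's other hole, 98 mm above the table (top 110 mm: carry the key clear over it). A bystander: leave it.
There are look-alikes about, which are no part of the job. What is shaped like the part that bears square_key_bar but orange is not meant.

How it is judged:
On the way:
1. the key stands home in the socket, before the clamp is turned (horizontal distance between square_key_bar and socket_mouth below 0.02 m and z of square_key_bar in the frame of socket_mouth below 0.055 m and angle between square_key_bar's own z axis and vertical below 0.25 rad and value of joint clamp below 0.45 rad), for 0.2 s.
At the end, for the whole second after the job is handed in: The clamp is turned to more than 0.75 rad (stop at 1.0); the key, let go, stands in the socket: bar centre within 20 mm of the socket's axis, less than 55 mm above the mouth (42 when home), tilted less than 14 degrees; the round tamper is within 30 mm of its starting place (value of joint clamp above 0.75 rad and horizontal distance between square_key_bar and socket_mouth below 0.02 m and z of square_key_bar in the frame of socket_mouth below 0.055 m and angle between square_key_bar's own z axis and vertical below 0.25 rad and distance of round_tamper_head from where it was at the start of the episode below 0.03 m); the robot touches nothing.
It fails at once if the clamp is turned past 0.5 rad without the key in its socket (value of joint clamp above 0.5 rad and (horizontal distance between square_key_bar and socket_mouth above 0.03 m or z of square_key_bar in the frame of socket_mouth above 0.07 m)).
It fails at once if the round tamper is moved from its place by more than 30 mm (distance of round_tamper_head from where it was at the start of the episode above 0.03 m).
It also fails if it takes over 48 s, if anything falls off the work surface, if the arm or the gripper's body presses on something with over 40 N, if the wrist force passes 120 N, or if a joint passes its speed limit or range.

## Robot

A 7-joint arm with a two-finger parallel gripper is mounted at the origin on the work surface. World frame = base frame: x ahead of the robot, y to its left, z up, the work surface at z = 0. Lengths are in m, angles in rad, forces in N, time in s.
With the tool pointing down it reaches from about 0.425 to 0.8 m from the base axis. Payload 8.3 kg.
Tool frame: the origin (TCP) lies at the centre of the arm's flange, where the gripper is bolted on; the fingertips stand 173 mm ahead of it and the grasp point (between the pads) lies 155 mm ahead of it; z points along the fingers, y is the line along which they close (so a half turn about z gives the same grasp; the last joint's range is limited). The gripper opens to 85 mm and grips with 20 to 120 N. Pads are 22 mm wide; open, the fingers measure 114 mm over their backs; the gripper's body (76 mm by 85 mm) begins 54 mm behind the grasp point. The pads swing forward as they close: fully open they stand 13 mm farther back than shut.
Start: joints at [-0.063, 0.383, 0.016, 1.37, -0.006, 1.388, -0.046], TCP at [0.625, 0, 0.405] pointing down, gripper open.
Joint ranges: [-2.95, 2.95], [-0.25, 2.06], [-1.52, 1.56], [0.18, 2.33], [-1.44, 4.58], [0.02, 2.06], [-3.01, 3.01]. Speed limits (rad/s): [2.39, 2.39, 3.01, 3.01, 3.14, 3.14, 3.14].

## Interface

Orientations are given as a rotation vector (axis times angle).
In Python, from station import ctrl, vision, order, spotter gives the robot as it stands.
- The arm moves only by the shell command python3 -m pendant 'ROWS' [OPENING] [FORCE]. ROWS is JSON, a list of rows, each a list of 4 numbers: the shift along the tool's x, y, z in m, then the turn about the tool's z in degrees. In form: [[dx, dy, dz, turn], ...]. A call has 1 to 10 rows; each row shifts and turns the commanded pose from where the row before left it, along the tool's axes as they then stand; what a row does not reach is not made up. A row lasts 1/8 s, in which the tool goes at most 62.5 mm and 10.7 degrees, less where a joint would pass 70% of its speed; a pose out of reach is approached as far as the arm can. A call is refused whole if a number of a shift passes 0.0625 or a number of a turn 10.7, either way. A call with a gripper value outside its range is refused whole. OPENING is the opening, from 0 (shut) to 1 (fully open), set as the call begins (- or left out, the last holds). The fingers move at their own pace and stop on an object; FORCE is the grip in N (left out, the last holds). Time passes only in rows, so rows that do not move let the fingers close. It gives the time, the measured TCP pose, the force, the opening and the grip force at its end, in the units of the state.
- ctrl.read_state(): the state, without advancing time (a new reading comes with each control period).
- vision.read_camera(name): name is "scene" or "side" or "wrist"; returns the picture (400x640x3 uint8, red, green, blue); there is no depth.
- vision.get_calibration(name): a dict with "fx", "fy", "cx", "cy" (pixels), "R" (3x3) and "t" (3): a world point X has camera coordinates R X + t. Camera axes: x right, y down, z forward; pixel columns grow to the right and rows downward; lengths in m; the calibration is good to about 2 mm. A picture is of the moment at which its call begins: read the wrist's pose just before it. get_calibration takes no time and is no camera call; for the wrist camera it gives the pose at the moment of the call.
- order.hand_in(): hands the job in; it is judged then, once.
Trained networks look in the newest picture that a camera, given by its name, has taken for a name from the list of things; names that differ only in an ending like _2 or _b are one class to them, and where a whole thing is asked for, a point or a joint stands for the part that bears it (a point fixed in the world has none). Each returns a list of dicts, best first, with "score" (0 to 1); they miss things now and then, are a little off and sometimes report something else, mostly with a low value. They report only what shows in the picture. A call takes as long as a camera call. They do not tell look-alikes from the thing itself.
- spotter.masks_of(query, camera): "pixels" (400x640 bool, what is visible of it) and "bbox" ([left, top, right, bottom] in pixels, round what is visible of it).
The state is a dict: "time": time; "joint_pos": joint angles; "qvel": joint speeds; "effort": joint torques, N m; "tcp_pos": TCP position; "orientation": TCP orientation; "ft_force": force on the tool from outside, world axes, zero at the start; "ft_torque": the same for the moment, N m; "grip_width": finger opening in m; "grasp_force": force on a finger pad.
Only numpy, scipy, OpenCV 4.12 (cv2) and the standard library are available. Lean on these libraries where they do the work, as an engineer would, in place of code of your own. Each camera call takes 0.05 s, during which the arm holds its last target. There are 200 camera calls.

## Working session

There is one attempt and no reset: what is moved stays moved. The work goes in short steps, Python scripts to look and compute and a shell command to move; the robot and the scene stay as the last step left them, time stands still between calls to the robot, and variables do not carry over. Pictures are saved under pics/ and viewed, at most 11 in all, crops included, and the job is handed in when it is done.

```bash
mkdir -p pics
python3 - <<'E'
from station import ctrl,vision,order,spotter
import cv2,numpy as np
s=ctrl.read_state();print(s['tcp_pos'],s['orientation'],s['time'])
ims=[]
for c in ["scene","side"]:
    im=vision.read_camera(c);cv2.imwrite(f'pics/{c}0.png',im[:,:,::-1])
    k=vision.get_calibration(c);R=np.array(k['R']);print(c,k['fx'],(-R.T@np.array(k['t'])).round(3),R.round(2).tolist())
    for q in ["square_key_bar","socket_mouth","clamp","round_tamper_head"]:
        for d in spotter.masks_of(q,c)[:4]:
            ys,xs=np.nonzero(d['pixels']);print(q,round(d['score'],2),d['bbox'],xs.mean().round(1),ys.mean().round(1),im[d['pixels']].mean(0).round())
E
```

```text
[6.24835699e-01 1.57266429e-05 4.03646747e-01] [-2.22040887 -2.22053359  0.00230698] 0.0
scene 505.9493817037206 [ 0.806 -0.366  0.808] [[0.72, 0.69, 0.01], [0.6, -0.62, -0.51], [-0.35, 0.37, -0.86]]
square_key_bar 0.72 [244.9, 201.5, 294.0, 242.2] 270.5 221.9 [137. 137. 134.]
square_key_bar 0.7 [280.9, 149.7, 333.9, 198.8] 308.1 170.2 [185. 100.  48.]
socket_mouth 0.74 [358.7, 101.6, 408.9, 151.7] 382.1 135.4 [128. 128. 126.]
clamp 0.71 [357.2, 100.8, 401.5, 152.0] 381.9 135.3 [129. 129. 127.]
side 418.1863681225409 [ 0.393 -0.653  0.459] [[0.98, -0.18, 0.01], [-0.08, -0.5, -0.86], [0.16, 0.85, -0.5]]
square_key_bar 0.83 [270.8, 192.9, 320.0, 250.0] 294.8 216.1 [145.  78.  25.]
square_key_bar 0.78 [314.2, 214.7, 336.3, 270.6] 327.0 246.0 [113. 115. 112.]
socket_mouth 0.64 [272.1, 157.2, 320.2, 189.9] 294.8 174.8 [107. 111. 109.]
clamp 0.76 [272.1, 155.4, 315.9, 189.4] 295.0 175.1 [107. 110. 109.]
round_tamper_head 0.75 [329.1, 274.2, 376.4, 339.1] 348.1 302.3 [125. 129. 125.]
```

View pics/scene0.png

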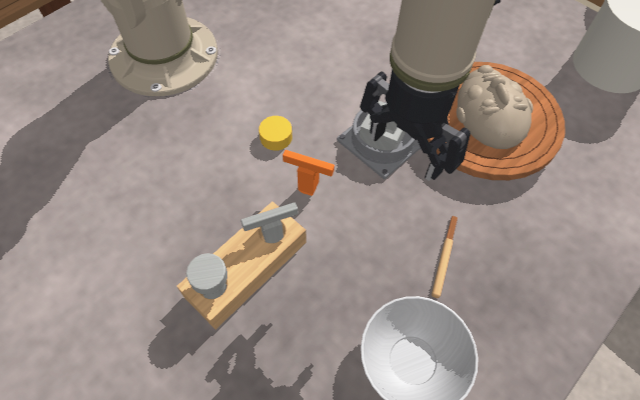

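View pics/side0.png

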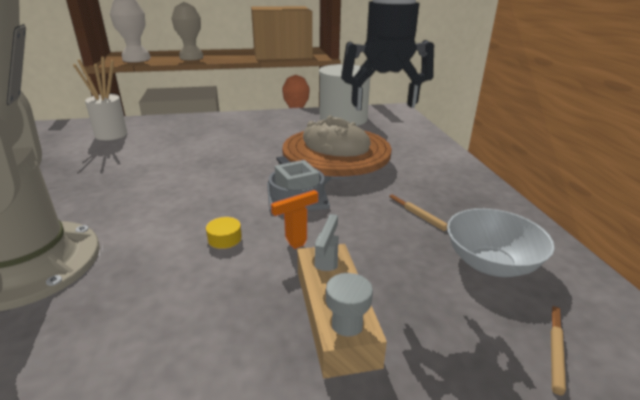

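Scene view: the steel key's bar runs (243,221)–(297,208) in the block, with the tamper at (207,272). The orange look-alike is at (308,165), and the clamp socket, partly hidden, is near (383,130). In the side view the steel key is at (327,245) and the socket mouth at about (297,172).

```bash
cat > h.py <<'E'
from station import ctrl,vision,order,spotter
import cv2,numpy as np
def ray(c,px,z,k=None):
    k=k or vision.get_calibration(c);R=np.array(k['R']);o=-R.T@np.array(k['t'])
    d=R.T@np.array([(px[0]-k['cx'])/k['fx'],(px[1]-k['cy'])/k['fy'],1]);return (o+d*(z-o[2])/d[2])[:2].round(4)
def proj(c,X,k=None):
    k=k or vision.get_calibration(c);p=np.array(k['R'])@np.array(X)+np.array(k['t']);return (k['fx']*p[0]/p[2]+k['cx']).round(1),(k['fy']*p[1]/p[2]+k['cy']).round(1)
E
python3 - <<'E'
from h import *
for p in [(244,219),(296,206)]: print('bar scene',ray('scene',p,.11))
for p in [(320,243),(336,219)]: print('bar side',ray('side',p,.11))
print('tamper',ray('scene',(207,268),.11),ray('side',(349,290),.11))
print('orange',ray('scene',(284,153),.11),ray('scene',(333,171),.11))
print('socket',ray('side',(297,172),.068),ray('scene',(383,130),.068))
im=vision.read_camera('wrist');cv2.imwrite('pics/w0.png',im[:,:,::-1])
k=vision.get_calibration('wrist');R=np.array(k['R']);print((-R.T@np.array(k['t'])).round(3),R.round(2).tolist())
E
```

```text
bar scene [ 0.4781 -0.1782]
bar scene [ 0.5198 -0.1057]
bar side [ 0.4847 -0.176 ]
bar side [ 0.5209 -0.1175]
tamper [ 0.4994 -0.2705] [ 0.5017 -0.2783]
orange [ 0.4335 -0.0479] [ 0.517 -0.017]
socket [0.4947 0.1428] [0.5045 0.1334]
[0.626 0.071 0.374] [[1.0, -0.0, 0.0], [-0.0, -0.96, 0.28], [0.0, -0.28, -0.96]]
```

View pics/w0.png

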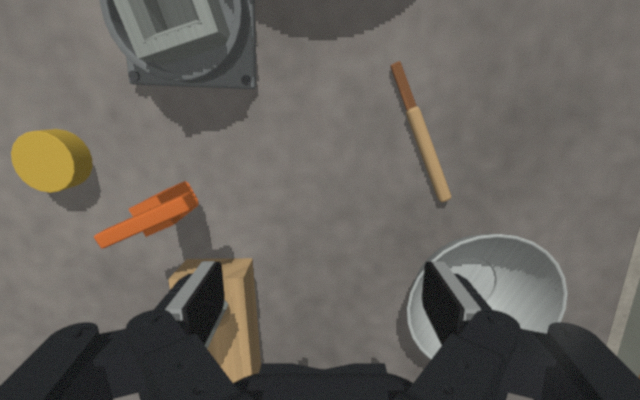

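Wrist view: the socket is at the top left (175,25), tilted by about 0.2 rad. The orange key is at (150,215), and the steel key is hidden behind the left finger. I'll go over the socket first for a clean view.

```bash
python3 -m pendant '[[0.033,-0.042,0,0],[0.033,-0.042,0,0],[0.034,-0.042,0,0],[0,0,0,0],[0,0,0,0]]' 1
python3 - <<'E'
from h import *
s=ctrl.read_state();print(s['tcp_pos'],s['orientation'],s['time'])
im=vision.read_camera('wrist');cv2.imwrite('pics/w1.png',im[:,:,::-1])
k=vision.get_calibration('wrist');print(k)
for q in ["socket_mouth","square_key_bar"]:
  for d in spotter.masks_of(q,'wrist'): print(q,d['score'],d['bbox'])
im=vision.read_camera('scene')
E
```

```text
time: 1.18
tcp_pos: [0.4991, 0.0998, 0.4051]
orientation: [2.221, 2.221, 0.001]
ft_force: [0.7, -0.4, -0.5]
grip_width: 0.0851
grasp_force: 0.0
[0.49908322 0.09978775 0.4051006 ] [2.22078908e+00 2.22102964e+00 8.96946589e-04] 1.175
{'fx': 337.4610668106411, 'fy': 337.4610668106411, 'cx': 322.7158092393819, 'cy': 204.92372645344966, 'R': array([[ 9.99997941e-01, -1.69001980e-03,  1.12362723e-03],
       [-1.93833757e-03, -9.59391500e-01,  2.82071256e-01],
       [ 6.01292406e-04, -2.82072853e-01, -9.59392800e-01]]), 't': array([-0.50024925,  0.05880689,  0.40647615])}
socket_mouth 0.73 [263.6, 12.0, 366.7, 176.0]
square_key_bar 0.8 [245.4, 263.3, 336.6, 342.7]
```

View pics/w1.png

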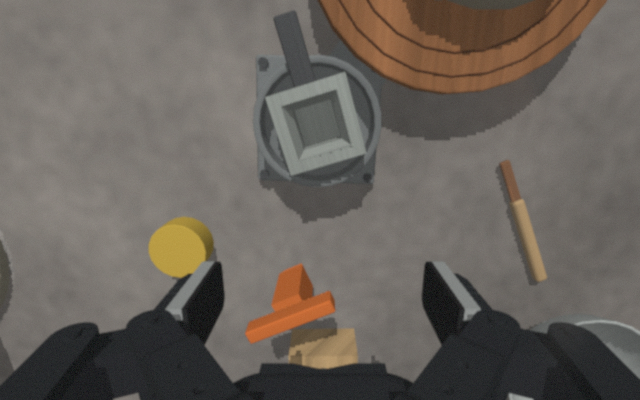

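The head's outer corners are at about (267,99), (347,73), (366,153) and (291,175). The arm tip is at (287,12), so the clamp sits about 15° CCW of +y. Now I'll look at the key from above.

```bash
python3 - <<'E'
from h import *
P=[ray('wrist',p,.068) for p in [(267,99),(347,73),(366,153),(291,175)]];P=np.array(P);print(P,P.mean(0))
for i in range(4):
  d=P[(i+1)%4]-P[i];print(np.linalg.norm(d),np.degrees(np.arctan2(d[1],d[0])))
Q=np.array([ray('wrist',p,.068) for p in [(274,105),(344,80),(360,148),(294,168)]]);print(Q.mean(0))
print('tip',ray('wrist',(287,12),.061))
E
python3 -m pendant '[[-0.055,0,0,0],[-0.055,0,0,0],[-0.055,0,0,0],[-0.055,0,0,0],[-0.055,0,0,0],[0,0,0,0],[0,0,0,0]]' 1
python3 - <<'E'
from h import *
im=vision.read_camera('wrist');cv2.imwrite('pics/w2.png',im[:,:,::-1])
for q in ["round_tamper_head","square_key_bar"]:
  for d in spotter.masks_of(q,'wrist'): print(q,d['score'],d['bbox'],cv2.minAreaRect(np.argwhere(d['pixels'])[:,::-1].astype(np.float32)))
E
```

```text
[[0.4523 0.1758]
 [0.521  0.1966]
 [0.5394 0.129 ]
 [0.4711 0.109 ]] [0.49595 0.1526 ]
0.07177973251552283 16.8445094432526
0.07005940336600075 -74.7735722206899
0.07116804058002438 -163.67860939932473
0.06939510069161946 105.71857293894102
[0.496125 0.1527  ]
tip [0.4711 0.2444]
time: 2.25
tcp_pos: [0.4992, -0.1751, 0.4043]
orientation: [-2.222, -2.22, 0.0]
ft_force: [-0.1, 0.4, -0.0]
grip_width: 0.0853
grasp_force: 0.0
round_tamper_head 0.74 [298.0, 255.0, 355.2, 330.0] ((322.9000244140625, 295.300048828125), (74.68466186523438, 63.0571174621582), 63.43495178222656)
square_key_bar 0.82 [223.8, 0.0, 311.6, 41.9] ((265.5, 20.5), (89.0, 41.0), 0.0)
square_key_bar 0.71 [295.4, 102.6, 360.0, 211.3] ((323.3000183105469, 157.9000244140625), (38.013153076171875, 114.03945922851562), 26.56505012512207)
```

View pics/w2.png

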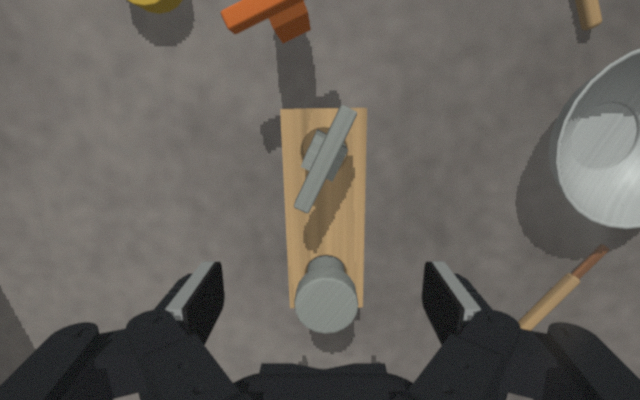

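The bar's top face runs from (349,107) to (303,209). The tamper head is at (327,300).

Run:
```python
from h import *
a,b=ray('wrist',(350,107.5),.11),ray('wrist',(303.5,209.5),.11)
d=a-b;print(a,b,(a+b)/2,np.linalg.norm(d),np.degrees(np.arctan2(d[1],d[0]))-90)
print('tamper',ray('wrist',(327,304),.11))
c=(a+b)/2
print('chk',proj('scene',[*c,.11]),proj('side',[*c,.11]),'sock',proj('side',[.496,.1526,.068]),proj('scene',[.496,.1526,.068]))
s=ctrl.read_state();print(s['tcp_pos'],s['joint_pos'],s['time'])
im=cv2.imread('pics/side0.png')[140:220,250:340];im2=vision.read_camera('scene')[80:180,330:430,::-1]
cv2.imwrite('pics/c1.png',np.hstack([cv2.resize(im,(400,360),interpolation=2),cv2.resize(im2,(360,360),interpolation=2)]))
```

```text
[ 0.5203 -0.1036] [ 0.4843 -0.1838] [ 0.5023 -0.1437] 0.08790927141092683 -24.17425342316203
tamper [ 0.504  -0.2718]
chk (np.float64(270.9), np.float64(214.5)) (np.float64(327.6), np.float64(229.4)) sock (np.float64(297.0), np.float64(170.0)) (np.float64(386.2), np.float64(121.5))
[ 0.49941271 -0.1735531   0.40456517] [ 0.12601377  0.17336939  0.17003353  1.64180501 -0.03054557  1.32932934
  0.30328399] 2.4
```

View pics/c1.png

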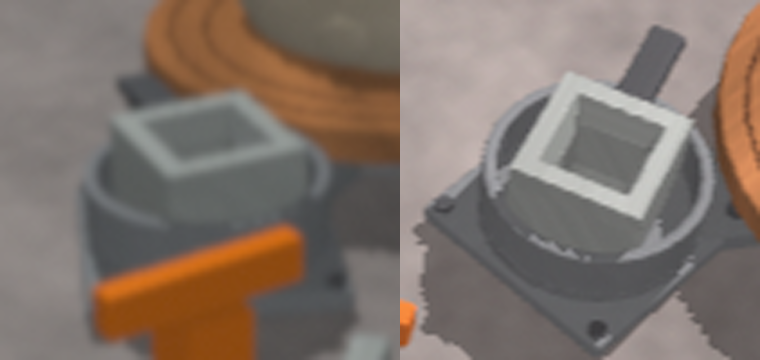

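The socket prediction matches in both other views, giving (0.496, 0.153) and yaw about +16°. The key is at (0.502, -0.144), yaw -24°. I'll grip with the tips just above the shank shoulders, at TCP z of about 0.265.

```bash
python3 -m pendant '[[0.03,0.003,0,0],[0,0,0,8],[0,0,0,8],[0,0,0.03,8],[0,0,0.04,0],[0,0,0.03,0],[0,0,0.02,0],[0,0,0.015,0],[0,0,0,0],[0,0,0,0]]' 1
python3 - <<'E'
from h import *
im=vision.read_camera('wrist');cv2.imwrite('pics/w3.png',im[:,:,::-1])
E
```

```text
time: 3.7
tcp_pos: [0.5024, -0.1449, 0.2706]
orientation: [2.634, 1.711, 0.002]
ft_force: [0.3, -0.3, -0.2]
grip_width: 0.0852
grasp_force: 0.0
```

View pics/w3.png

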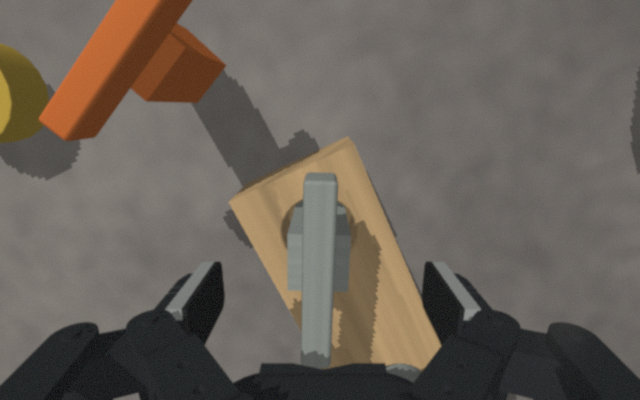

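The bar at column ~320 is centred and lined up between the fingers. Next: lower 5 mm, close at 100 N and lift.

```bash
python3 -m pendant '[[0,0,0.005,0],[0,0,0,0]]' 1
python3 -m pendant '[[0,0,0,0],[0,0,0,0],[0,0,0,0],[0,0,0,0],[0,0,0,0],[0,0,0,0]]' 0 100
python3 -m pendant '[[0,0,-0.02,0],[0,0,-0.03,0],[0,0,-0.04,0],[0,0,-0.04,0],[0,0,-0.03,0],[0,0,0,0]]'
```

```text
time: 4.0
tcp_pos: [0.5019, -0.145, 0.2646]
orientation: [-2.635, -1.711, 0.0]
ft_force: [-1.0, 1.0, 0.3]
grip_width: 0.086
grasp_force: 0.0
time: 4.75
tcp_pos: [0.5021, -0.145, 0.2652]
orientation: [2.634, 1.711, 0.001]
ft_force: [-1.2, 0.9, 5.3]
grip_width: 0.0113
grasp_force: 99.7
time: 5.5
tcp_pos: [0.5024, -0.1452, 0.4267]
orientation: [2.632, 1.709, 0.005]
ft_force: [-0.1, 0.8, -3.4]
grip_width: 0.0117
grasp_force: 98.5
```

```bash
python3 -m pendant '[[0,0,0,-10],[0,0,0,-10],[0,0,0,-10],[0,0,0,-10],[0,0,0,0]]'
python3 -m pendant '[[0.036,0.0095,0,0],[0.036,0.0095,0,0],[0.036,0.0095,0,0],[0.036,0.0095,0,0],[0.036,0.0095,0,0],[0.036,0.0095,0,0],[0.036,0.0095,0,0],[0.036,0.0095,0,0],[0,0,0,0],[0,0,0,0]]'
python3 - <<'E'
from h import *
s=ctrl.read_state();p=s['tcp_pos'];print(p,s['joint_pos'].round(2) if hasattr(s['joint_pos'],'round') else s['joint_pos'])
out=[]
for c,sc in [('scene',2.2),('side',2.2)]:
    im=vision.read_camera(c)[:,:,::-1].copy()
    for d in spotter.masks_of("square_key_bar",c): print(c,d['score'],d['bbox'],cv2.minAreaRect(np.argwhere(d['pixels'])[:,::-1].astype(np.float32)))
    u,v=proj(c,[.496,.153,.12]);u=int(u);v=int(v);out.append(cv2.resize(im[max(v-130,0):v+70,u-80:u+80],(400,500),interpolation=2) )
    print(c,u,v,'bar exp',proj(c,[p[0],p[1],p[2]-.165]))
cv2.imwrite('pics/c2.png',np.hstack(out))
E
```

```text
time: 6.12
tcp_pos: [0.5017, -0.1449, 0.4229]
orientation: [-1.891, -2.506, 0.002]
ft_force: [0.7, 0.3, -1.9]
grip_width: 0.0113
grasp_force: 98.3
time: 7.38
tcp_pos: [0.4957, 0.1523, 0.4238]
orientation: [-1.894, -2.506, 0.002]
ft_force: [-0.2, -0.4, -1.7]
grip_width: 0.0117
grasp_force: 98.2
[0.49567899 0.15230107 0.42384936] [-0.25  0.15 -0.12  1.62  0.02  1.37 -0.1 ]
scene 0.91 [383.0, 24.0, 409.7, 87.4] ((398.07696533203125, 56.615386962890625), (23.141704559326172, 63.5416259765625), 11.309932708740234)
scene 0.8 [282.7, 149.3, 334.8, 198.4] ((304.1999816894531, 173.89999389648438), (52.810035705566406, 36.366188049316406), 18.434947967529297)
scene 390 102 bar exp (np.float64(401.8), np.float64(42.9))
side 0.97 [270.4, 193.6, 319.2, 249.1] ((299.4647216796875, 220.22164916992188), (48.984031677246094, 49.335357666015625), 72.47443389892578)
side 0.91 [287.0, 75.8, 309.5, 123.8] ((297.0, 100.0), (50.0, 22.0), 90.0)
side 296 147 bar exp (np.float64(295.0), np.float64(79.9))
```

View pics/c2.png

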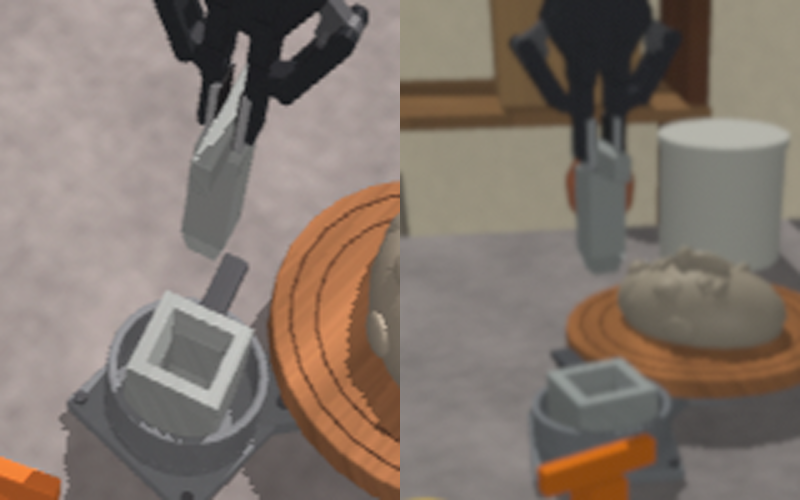

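The key hangs from the fingers above the socket. Its foot is at about (392,84) in scene and (296,123) in side. I'll check it against the expected foot position.

Run:
```python
from h import *
p=ctrl.read_state()['tcp_pos']
for c,f in [('scene',(392,84.3)),('side',(296,122.5))]:
    print(c,'foot exp',proj(c,[p[0],p[1],p[2]-.255]),'meas->',ray(c,f,p[2]-.255))
# least squares of foot from both views
A=[];b=[]
for c,f in [('scene',(392,84.3)),('side',(296,122.5))]:
    k=vision.get_calibration(c);M=np.c_[k['R'],k['t']]
    for i,(F,C) in enumerate([(k['fx'],k['cx']),(k['fy'],k['cy'])]):
        r=M[i]-(f[i]-C)/F*M[2];A.append(r[:3]);b.append(-r[3])
print(np.linalg.lstsq(np.array(A),np.array(b),rcond=None)[0],p)
```

```text
scene foot exp (np.float64(393.4), np.float64(83.7)) meas-> [0.495 0.149]
side foot exp (np.float64(296.1), np.float64(124.8)) meas-> [0.4975 0.1651]
[0.49622259 0.14541914 0.17542951] [0.49585621 0.15165488 0.42454141]
```

```bash
python3 -m pendant '[[0,0,0.025,0],[0,0,0.03,0],[0,0,0.025,0],[0.001,0,0.01,0],[0,0,0,0],[0,0,0,0]]'
python3 - <<'E'
from h import *
out=[]
for c in ['scene','side','wrist']:
    im=vision.read_camera(c)[:,:,::-1].copy()
    u,v=proj(c,[.496,.153,.10]);u=int(u);v=int(v);print(c,u,v);o=im[max(v-50,0):max(v-50,0)+100,u-50:u+50]
    if c=='wrist': o=im[100:400,170:470]
    out.append(cv2.resize(o,(266,266)if c=='wrist' else (266,266),interpolation=2))
cv2.imwrite('pics/c3.png',np.hstack(out))
E
```

```text
time: 8.32
tcp_pos: [0.4958, 0.1538, 0.3359]
orientation: [1.89, 2.508, 0.003]
ft_force: [0.1, 0.3, -0.9]
grip_width: 0.0115
grasp_force: 98.1
scene 388 110
side 296 156
wrist 321 222
```

View pics/c3.png

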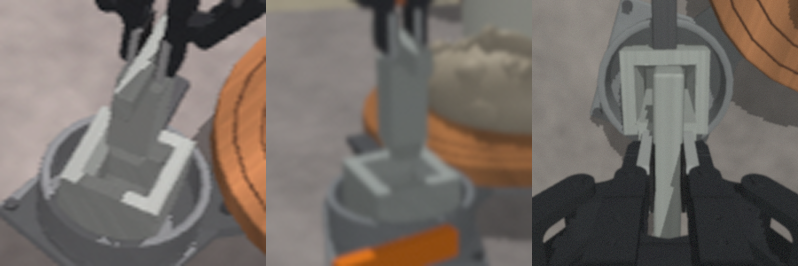

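The foot sits over the mouth and the yaw is aligned with the head in all three views. I'll push it in gently.

```bash
python3 -m pendant '[[0,0,0.01,0],[0,0,0.01,0],[0,0,0.01,0],[0,0,0,0]]'; python3 -m pendant '[[0,0,0.01,0],[0,0,0.01,0],[0,0,0.005,0],[0,0,0,0]]'
```

```text
time: 8.98
tcp_pos: [0.495, 0.1536, 0.3033]
orientation: [-1.89, -2.508, 0.003]
ft_force: [0.2, -1.0, -2.0]
grip_width: 0.0116
grasp_force: 98.1
time: 9.48
tcp_pos: [0.4952, 0.1537, 0.2792]
orientation: [-1.89, -2.509, 0.001]
ft_force: [-0.2, 0.2, -1.7]
grip_width: 0.0119
grasp_force: 98.1
```

```bash
python3 -m pendant '[[0,0,0.004,0],[0,0,0.004,0],[0,0,0,0],[0,0,0,0]]'
```

```text
time: 9.98
tcp_pos: [0.496, 0.1541, 0.2751]
orientation: [1.889, 2.507, 0.005]
ft_force: [-8.2, -1.1, 25.5]
grip_width: 0.0118
grasp_force: 102.8
```

Home: it bottomed at the predicted height with 25 N. I'll relieve the push slightly and turn clockwise.

```bash
python3 -m pendant '[[0,0,-0.002,0],[0,0,0,0],[0,0,0,7],[0,0,0,7],[0,0,0,7],[0,0,0,7],[0,0,0,7],[0,0,0,0]]'; python3 -m pendant '[[0,0,0,7],[0,0,0,7],[0,0,0,7],[0,0,0,0],[0,0,0,0]]'; python3 -c "
from h import *
s=ctrl.read_state();print(s['ft_torque'],s['joint_pos'])"
```

```text
time: 10.98
tcp_pos: [0.4957, 0.1544, 0.2752]
orientation: [2.559, 1.823, 0.004]
ft_force: [-3.1, 0.2, 10.8]
grip_width: 0.0115
grasp_force: 100.8
time: 11.6
tcp_pos: [0.4956, 0.1547, 0.2752]
orientation: [-2.846, -1.328, -0.004]
ft_force: [-3.9, 1.9, 10.7]
grip_width: 0.0116
grasp_force: 100.8
[ 0.27671693  1.11143758 -0.05121124] [-0.3716786   0.26248436  0.00938926  1.83210679 -0.00395278  1.04464637
 -1.0579608 ]
```

Turned 56° so far with low torque. I'll continue to the stop.

```bash
for i in 1; do python3 -m pendant '[[0,0,0,6],[0,0,0,5],[0,0,0,0],[0,0,0,0]]'; done; python3 -c "
from h import *
s=ctrl.read_state();print(s['ft_torque'])"; python3 -m pendant '[[0,0,0,5],[0,0,0,4],[0,0,0,0],[0,0,0,0]]'
python3 - <<'E'
from h import *
s=ctrl.read_state();print(s['ft_torque'])
out=[]
for c in ['scene','side','wrist']:
    im=vision.read_camera(c)[:,:,::-1].copy()
    u,v=proj(c,[.496,.153,.08]);u=int(u);v=int(v);o=im[max(v-60,0):max(v-60,0)+120,u-60:u+60]
    if c=='wrist': o=im[0:400,120:520]
    out.append(cv2.resize(o,(266,266),interpolation=2))
cv2.imwrite('pics/c4.png',np.hstack(out))
E
```

```text
time: 12.1
tcp_pos: [0.4956, 0.1547, 0.2752]
orientation: [-2.96, -1.049, -0.004]
ft_force: [-4.2, 1.0, 9.0]
grip_width: 0.0115
grasp_force: 100.8
[ 0.26636906  1.03000463 -0.08839584]
time: 12.6
tcp_pos: [0.4953, 0.1548, 0.2752]
orientation: [-3.033, -0.819, -0.003]
ft_force: [-5.1, -0.5, 12.4]
grip_width: 0.0115
grasp_force: 102.2
[-0.10295131  1.42340897  1.39781475]
```

View pics/c4.png

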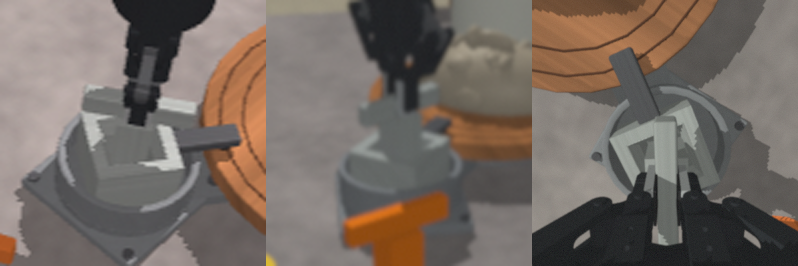

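The torque jumped to 1.4 N m, so the clamp is at its stop, and the arm lies over the disc's rim in the pictures. I'll relieve, release and retreat.

```bash
python3 -m pendant '[[0,0,-0.001,-4],[0,0,0,0],[0,0,0,0]]'; python3 -m pendant '[[0,0,0,0],[0,0,0,0],[0,0,0,0],[0,0,0,0],[0,0,-0.01,0],[0,0,-0.03,0],[0,0,-0.05,0],[0,0,-0.05,0],[0,0,0,0],[0,0,0,0]]' 0.7
python3 - <<'E'
from h import *
out=[]
for c in ['scene','side','wrist']:
    im=vision.read_camera(c)[:,:,::-1].copy()
    u,v=proj(c,[.496,.153,.08]);u=int(u);v=int(v);o=im[max(v-60,0):max(v-60,0)+120,u-60:u+60]
    if c=='wrist': o=im[0:400,120:520]
    out.append(cv2.resize(o,(266,266),interpolation=2))
cv2.imwrite('pics/c5.png',np.hstack(out))
E
```

```text
time: 13.12
tcp_pos: [0.4953, 0.1546, 0.2752]
orientation: [-3.004, -0.917, -0.001]
ft_force: [-2.2, 2.8, 5.6]
grip_width: 0.0115
grasp_force: 99.8
time: 14.38
tcp_pos: [0.4952, 0.1537, 0.4149]
orientation: [-3.004, -0.919, -0.001]
ft_force: [0.1, -0.6, -1.0]
grip_width: 0.0596
grasp_force: 0.0
```

View pics/c5.png

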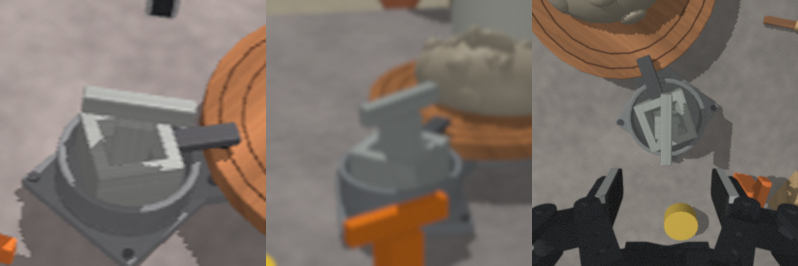

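The key stands upright in the socket, with the arm over the disc's rim. I'll check the arm angle, then hand in.

Run:
```python
from h import *
t=ray('wrist',(287,88),.061);d=t-np.array([.496,.153]);y=np.degrees(np.arctan2(d[1],d[0]))-90
print(t,np.linalg.norm(d),y,'turned rad',np.radians(15.5-y))
if np.radians(15.5-y)>.75: print(order.hand_in())
```

```text
[0.5491 0.2281] 0.09197619257177372 -35.26249795365315 turned rad 0.8859727258281314
the job is handed in; nothing more can be done
None
```

The job is handed in. The steel T-key stands upright and home in the socket, the clamp was turned about 0.89 rad to its stop with its arm over the disc's rim, the gripper is clear, and the tamper was never touched.

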